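# Slide a spacer along the rail into the jig's corner nest

## Robot

A 6-joint arm with a two-finger parallel gripper is mounted at the origin on the work surface. World frame = base frame: x ahead of the robot, y to its left, z up, the work surface at z = 0. Lengths are in m, angles in rad, forces in N, time in s.
With the tool pointing down it reaches from about 0.3 to 0.775 m from the base axis. Payload 14.6 kg.
Tool frame: the origin (TCP) lies on the centre line of the jaws, within the pads' length; the fingertips stand 11 mm ahead of it and the grasp point (between the pads) lies 8 mm behind it; y points along the fingers, x is the direction in which the jaws open and shut, and the axes are right-handed (so a half turn about y gives the same grasp; the last joint's range is limited). The gripper opens to 94 mm and grips with 3 to 60 N. Pads are 16 mm wide; open, the fingers measure 119 mm over their backs; the gripper's body (75 mm by 177 mm) begins 78 mm behind the grasp point.
Start: joints at [1.171, 0.3, 1.521, -0, 1.321, -0.067], TCP at [0.18, 0.52, 0.216] pointing down, gripper open.
Joint ranges: [-3.03, 3.03], [-0.79, 2.21], [0.23, 2.52], [-1.04, 4.18], [0, 3.07], [-2.55, 2.55]. Speed limits (rad/s): [2.22, 2.22, 2.57, 3.14, 3.14, 3.14].

## Interface

Orientations are given as [roll, pitch, yaw] about the fixed x, y, z axes, in that order (R = Rz(yaw) Ry(pitch) Rx(roll)).
In Python, from station import ctrl, imaging gives the robot as it stands. The module is installed in compiled form; this text tells all that it offers.
- The arm moves only by the tool apply_moves, never from a script. Its argument "deltas" is a list of rows, each an object with "dp": the shift along the tool's x, y, z in m, a list of three; "roll": the turn about the tool's y in rad; "grip": the closure, from -1 (fully open) to 1 (shut). In form: [{"dp": [tx, ty, tz], "roll": roll, "grip": grip}, ...]. A call has 1 to 10 rows; each row shifts and turns the commanded pose from where the row before left it, along the tool's axes as they then stand; what a row does not reach is not made up. A row lasts 1/8 s, in which the tool goes at most 62.5 mm and 10.7 degrees, less where a joint would pass 70% of its speed; a pose out of reach is approached as far as the arm can. A call with a gripper value outside its range is refused whole. The fingers move at their own pace and stop on an object; "newtons" is the grip in N (left out, the last holds). Time passes only in rows, so rows that do not move let the fingers close. It gives the time, the measured TCP pose, the force and the opening at its end, in the units of the state.
- ctrl.get_obs(): the state, without advancing time (a new reading comes with each control period).
- imaging.camera(name): name is "side" or "top"; returns the picture (384x512x3 uint8, blue, green, red); there is no depth.
- imaging.camera_info(name): a dict with "K" (3x3 intrinsics, pixels), "D" ([k1, k2, p1, p2, k3] as OpenCV has them; the pictures are not rectified), "world_from_camera" (4x4, takes a point from camera to world coordinates). Camera axes: x right, y down, z forward; pixel columns grow to the right and rows downward; lengths in m; the calibration is good to about 2 mm. A picture is of the moment at which its call begins. camera_info takes no time and is no camera call.
- ctrl.hand_in(): hands the job in, once; it reports no verdict.
The state is a dict: "time_s": time; "qpos": joint angles; "joint_vel": joint speeds; "tau": joint torques, N m; "ee_pos": TCP position; "eef_rot": TCP orientation; "force": force on the tool from outside, world axes, zero at the start; "moment": the same for the moment, N m; "grip_width": finger opening in m.
Only numpy, scipy, OpenCV 4.12 (cv2) and the standard library are available. Lean on these libraries where they do the work, as an engineer would, in place of code of your own. Each camera call takes 0.05 s, during which the arm holds its last target. There are 200 camera calls.

## Task

A flat square spacer with a hole lies on the plywood assembly jig. With your fingertips, push it flat against the long aluminium rail before it reaches the black line, then, keeping it against the rail, slide it along past the line into the corner nest until it lies against both the rail and the end stop. Never pick the spacer up or tip it, leave all the other loose parts and the screwdriver where they lie, and finish with the hand clear.

Things in the scene. Friction and masses are not known exactly. Their poses are not given: they have to be found in the camera images.
- jig: Fixed plywood board, 12 mm thick, carrying an aluminium rail, end stop and lip; its place and yaw vary. Origin: on the table (board underside). +x points to the rail (away from the robot at yaw 0), +y runs along the rail to the nest, z up. The board spans x -115 to +75, y -165 to +165 mm; its top is at z = 12 mm.
- rail (a point): Middle of the rail's working face, at its foot: jig x = +55, y = 0, z = 12 mm. The rail is straight, along jig y over the whole board, 14 mm thick (beyond the face), 16 mm high.
- stop (a point): Middle of the end stop's working face, at its foot: jig x = +22.5, y = +140 mm. The stop is a bar across the board from jig x -10 mm to the rail, 14 mm thick (beyond the face), 16 mm high.
- lip (a point): The inner corner of the nest's lip at the mouth, at its foot: jig x = +10, y = +110 mm. The lip is a low bar parallel to the rail, from jig y +110 mm to the stop, 10 mm thick (jig x 0 to +10), 10 mm high. Rail, stop and lip enclose the nest, a channel 45 mm wide and 30 mm deep, open only towards jig -y.
- line (a point): Middle of the thin flat black line drawn across the board, along jig x, at jig y = +40 mm.
- nest (a point): The centre of the spacer's underside when it is seated against both rail and end stop: on the board's top, at jig x = +35, y = +120 mm, z = 12 mm. Its axes are the jig's.
- spacer: The part to be slid: a loose grey plastic square plate, 40 x 40 mm, 18 mm thick, about 30 g, with a 12 mm round hole through the middle. Origin: centre of its underside, axes parallel to its sides, z up. It starts flat on the board, centre 80-105 mm from the rail, on the side of the black line away from the nest, its sides turned up to 0.5 rad from the rail. It slides easily (about 0.3 N).
- wheel: A loose grey plastic round hub with a groove, 40 mm diameter, 18 mm high, lying flat on the board beside the spacer, also away from the rail (it and the spacer may have swapped places). Origin: centre of its underside. Leave it alone.
- beam: A loose grey plastic straight beam with holes, 16 x 88 mm, 16 mm high, long along its own y, lying on the board near its robot-side edge, on the nest's half. Origin: centre of its underside. Leave it alone.
- frame_block: A loose black perforated block, 70 x 90 mm, 45 mm high, on the table to the left of the jig. Origin: centre of its underside. Leave it alone.
- motor: A loose grey motor unit, 45 x 75 mm, 40 mm high with a 20 mm steel shaft stub, on the table to the left of the jig. Origin: centre of its underside. Leave it alone.
- tyre: A loose black rubber tyre, 72 mm diameter, 26 mm high, lying flat on the table to the left of the jig. Origin: centre of its underside. Leave it alone.
- screwdriver: A loose screwdriver, 170 mm long, lying on the table to the right of the jig. Leave it alone.
Things that resemble listed ones, but are neither listed nor needed, are in the scene too. What is shaped like the spacer but pink or red is not meant.

How it is judged:
By the outcome, as a careful person would: the job done as asked, in the order asked, and still so for the second after the job is handed in, with the robot touching nothing.
It also fails if it takes over 45 s, if anything falls off the work surface, if the arm or the gripper's body presses on something with over 40 N, if the wrist force passes 120 N, or if a joint passes its speed limit or range.

## Working session

There is one attempt and no reset: what is moved stays moved. The work goes in short steps, Python scripts to look and compute and a tool call to move; the robot and the scene stay as the last step left them, time stands still between calls to the robot, and variables do not carry over. Pictures are saved under pics/ and viewed, about 8 in all and at most 12, crops included, and the job is handed in when it is done.

Besides the shell and the picture viewer there is one more tool, called after "Request:" as a command line: name --argument value ..., lists and objects as JSON in quotes. apply_moves: Moves the arm, as the interface text tells. Its arguments: {"type":"object","properties":{"deltas":{"type":"array"},"newtons":{"type":"number"}},"required":["deltas"]}

```bash
mkdir -p pics; cat > h.py <<'E'
import numpy as np, cv2
from station import ctrl, imaging
def snap(n,f):
    im=imaging.camera(n); cv2.imwrite(f'pics/{f}.png',im); return im
def ray(n,px,z):
    i=imaging.camera_info(n); K=np.array(i['K'],float);D=np.array(i['D'],float);T=np.array(i['world_from_camera'])
    u=cv2.undistortPoints(np.array(px,float).reshape(-1,1,2),K,D).reshape(-1,2)
    d=np.c_[u,np.ones(len(u))]@T[:3,:3].T; o=T[:3,3]
    return o+d*((z-o[2])/d[:,2])[:,None]
def proj(n,P):
    i=imaging.camera_info(n); T=np.linalg.inv(np.array(i['world_from_camera']))
    return cv2.projectPoints(np.array(P,float).reshape(-1,1,3),cv2.Rodrigues(T[:3,:3])[0],T[:3,3],np.array(i['K'],float),np.array(i['D'],float))[0].reshape(-1,2)
E
python3 - <<'E'
from h import *
a=snap('top','t0');b=snap('side','s0')
cv2.imwrite('pics/t0b.png',cv2.resize(a,(800,600)));cv2.imwrite('pics/s0b.png',cv2.resize(b,(800,600)))
for n in('top','side'):print(imaging.camera_info(n)['world_from_camera'])
print(ctrl.get_obs())
E
```

```text
[[ 2.39026118e-02 -9.79468354e-01  2.00175943e-01  3.20033146e-01]
 [-9.99714231e-01 -2.33485433e-02  5.12859753e-03  4.19998366e-02]
 [-3.49482308e-04 -2.00241326e-01 -9.79746543e-01  1.06180316e+00]
 [ 0.00000000e+00  0.00000000e+00  0.00000000e+00  1.00000000e+00]]
[[ 0.83905126 -0.29380762  0.45789743  0.13008269]
 [-0.54401131 -0.46342265  0.69949349 -0.59597866]
 [ 0.00668353 -0.83601228 -0.54867003  0.53515123]
 [ 0.          0.          0.          1.        ]]
{'time_s': 0.1, 'qpos': array([ 1.17141090e+00,  3.00387706e-01,  1.52154071e+00,  1.71994458e-05,
        1.32069453e+00, -6.66114677e-02]), 'joint_vel': array([-0.00099334, -0.0019458 , -0.0008483 , -0.00063682,  0.00014969,
       -0.00072868]), 'tau': array([-1.23467387e-03, -5.32647300e+01, -3.53277791e+01,  7.08534429e-02,
        2.34547199e-02, -5.37393225e-05]), 'ee_pos': array([0.17958065, 0.5196113 , 0.21594914]), 'eef_rot': array([-1.57071112e+00,  1.02690272e-03,  1.23801814e+00]), 'force': array([ 0.68606987,  0.25774112, -0.28680511]), 'moment': array([-0.03013045, -0.00879685,  0.01269177]), 'grip_width': 0.09399911815093027}
```

View pics/t0b.png

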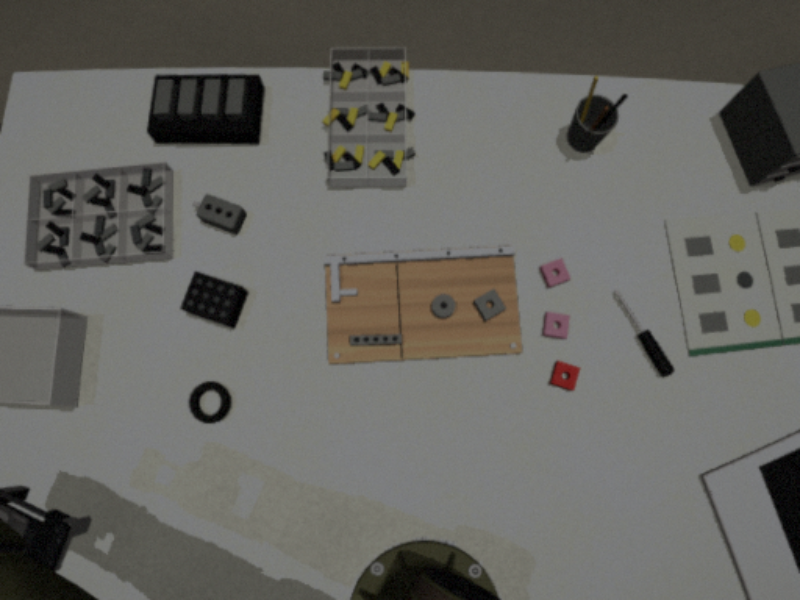

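View pics/s0b.png

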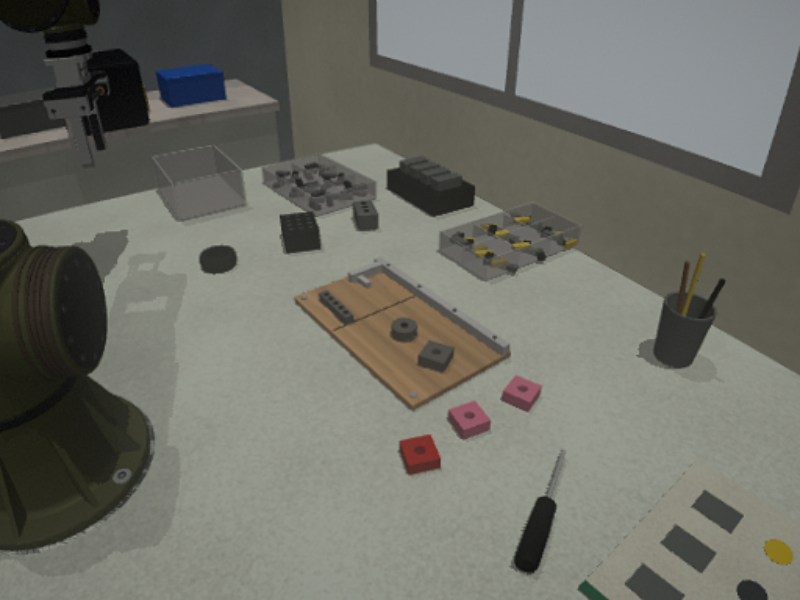

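The top view shows the jig at about (325–520, 250–360), with the rail on the far side and the nest at the left. The grey square is at (489,305), the wheel at (443,305) and the beam at (375,340). The pink and red squares are off the board. Next I measure these.

```bash
python3 - <<'E'
from h import *
a=cv2.imread('pics/t0.png')
hsv=cv2.cvtColor(a,cv2.COLOR_BGR2HSV)
x0,y0,x1,y1=195,150,345,240
m=((hsv[...,1]>70)&(hsv[...,0]>5)&(hsv[...,0]<25)).astype(np.uint8)
mm=np.zeros_like(m);mm[y0:y1,x0:x1]=m[y0:y1,x0:x1]
c=max(cv2.findContours(cv2.morphologyEx(mm,cv2.MORPH_CLOSE,np.ones((3,3))),cv2.RETR_EXTERNAL,cv2.CHAIN_APPROX_NONE)[0],key=cv2.contourArea)
# wood upper edge (rail foot): first wood pixel per column right of line
cols=np.arange(262,325); top=[[u,np.where(mm[:,u])[0].min()-.5+0] for u in cols]
bot=[[u,np.where(mm[:,u])[0].max()+.5] for u in np.arange(215,330)]
rows=np.arange(180,222); lef=[[np.where(mm[v])[0].min()-.5,v] for v in np.arange(200,222)]; rig=[[np.where(mm[v])[0].max()+.5,v] for v in np.arange(172,222)]
for n,p,z in(('rail',top,.012),('front',bot,.0),('left',lef,.012),('right',rig,.012)):
    w=ray('top',p,z)[:,:2].astype(np.float32); l=cv2.fitLine(w,cv2.DIST_HUBER,0,.01,.01).ravel(); 
    print(n,l, 'ang',np.arctan2(l[1],l[0]),'res',np.abs((w-l[2:])@[-l[1],l[0]]).mean())
# grey parts on the board
g=((hsv[...,1]<60)).astype(np.uint8); gm=np.zeros_like(g); gm[178:235,205:328]=g[178:235,205:328]
for k in cv2.findContours(gm,cv2.RETR_EXTERNAL,cv2.CHAIN_APPROX_NONE)[0]:
    A=cv2.contourArea(k)
    if A<60: continue
    w=ray('top',k.reshape(-1,2),.03)[:,:2].astype(np.float32)
    (cx,cy),s,an=cv2.minAreaRect(w*1000); print('part',A,cv2.boundingRect(k),cx,cy,s,an)
crop=cv2.resize(a[y0:y1,x0:x1],None,fx=5,fy=5,interpolation=cv2.INTER_CUBIC)
cv2.imwrite('pics/c0.png',cv2.convertScaleAbs(crop,alpha=1.5))
E
```

```text
rail [ 0.0850705  -0.9963749   0.5980095  -0.04766525] ang -1.4856229 res 0.0007110112
front [ 0.08078508 -0.9967315   0.4238807   0.00624088] ang -1.4899231 res 0.0007463091
left [0.99891454 0.04658059 0.46827593 0.17430134] ang 0.046597447 res 0.0001250013
right [ 0.9966686   0.0815585   0.51361096 -0.15021826] ang 0.081649184 res 0.00069044076
part 163.5 (224, 213, 33, 8) 450.4288330078125 91.38558959960938 (16.904136657714844, 84.12971496582031) 3.7059898376464844
part 156.0 (276, 188, 15, 15) 511.14691162109375 -20.116865158081055 (37.64827346801758, 37.02798080444336) 0.8512792587280273
part 208.5 (304, 185, 20, 20) 514.3893432617188 -99.47734069824219 (39.75887680053711, 42.04911804199219) 31.01963996887207
part 110.0 (211, 178, 18, 16) 534.6865844726562 148.11642456054688 (41.35088348388672, 43.76871109008789) 7.016972541809082
part 689.0 (205, 178, 123, 57) 481.4695739746094 25.884552001953125 (148.96353149414062, 321.25628662109375) 1.3357527256011963
```

View pics/c0.png

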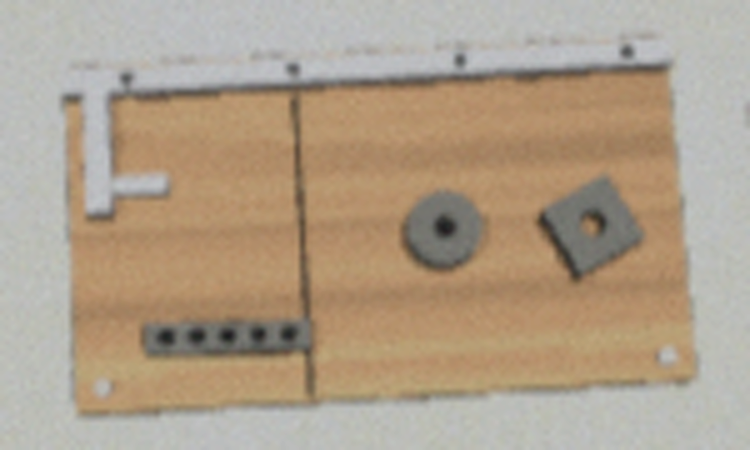

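The jig yaw is about 0.0835 rad and its origin about (0.538, 0.016). In jig coordinates the spacer is at (-33,-113) mm, turned about 26°, and the wheel is at (-30,-34) mm. The spacer's 40x42 and the wheel's 37x38 measured sizes match the given ones. Now I close the hand, align it and travel to behind the spacer.

Request:
apply_moves --deltas '[{"dp": [0,0,0],"roll": -0.139,"grip": 1},{"dp": [0,0,0],"roll": -0.139,"grip": 1},{"dp": [0,0,0],"roll": -0.138,"grip": 1},{"dp": [-0.043,0,-0.015],"roll": 0,"grip": 1},{"dp": [-0.043,0,-0.015],"roll": 0,"grip": 1},{"dp": [-0.043,0,-0.015],"roll": 0,"grip": 1},{"dp": [-0.043,0,-0.015],"roll": 0,"grip": 1},{"dp": [-0.043,0,-0.015],"roll": 0,"grip": 1},{"dp": [-0.043,0,-0.015],"roll": 0,"grip": 1},{"dp": [-0.043,0,-0.015],"roll": 0,"grip": 1}]' --newtons 10

```text
time_s: 1.35
ee_pos: [0.3096, 0.2272, 0.2164]
eef_rot: [-1.571, 0.0, 1.654]
force: [-0.2, 0.3, -0.3]
grip_width: 0.0007
```

Request:
apply_moves --deltas '[{"dp": [-0.043,0,-0.015],"roll": 0,"grip": 1},{"dp": [-0.043,0,-0.015],"roll": 0,"grip": 1},{"dp": [-0.043,0,-0.015],"roll": 0,"grip": 1},{"dp": [-0.043,0,-0.015],"roll": 0,"grip": 1},{"dp": [-0.043,0,-0.015],"roll": 0,"grip": 1},{"dp": [-0.043,0,-0.015],"roll": 0,"grip": 1},{"dp": [-0.043,0,-0.015],"roll": 0,"grip": 1},{"dp": [0,0,0],"roll": 0,"grip": 1},{"dp": [0,0,0],"roll": 0,"grip": 1}]'

```text
time_s: 2.48
ee_pos: [0.4387, -0.0623, 0.2162]
eef_rot: [-1.57, -0.0, 1.654]
force: [-0.5, 0.0, -0.1]
grip_width: 0.0001
```

Request:
apply_moves --deltas '[{"dp": [-0.043,0,-0.015],"roll": 0,"grip": 1},{"dp": [0,0.05,0],"roll": 0,"grip": 1},{"dp": [0,0.05,0],"roll": 0,"grip": 1},{"dp": [0,0.04,0],"roll": 0,"grip": 1},{"dp": [0,0,0],"roll": 0,"grip": 1},{"dp": [0,0,0],"roll": 0,"grip": 1}]'

```text
time_s: 3.22
ee_pos: [0.4582, -0.1039, 0.0781]
eef_rot: [-1.573, 0.001, 1.655]
force: [-0.3, -0.1, 1.1]
grip_width: 0.0004
```

```bash
python3 - <<'E'
from h import *
b=snap('side','s1');t=snap('top','t1')
c=cv2.resize(b[130:280,180:360],(720,600),interpolation=cv2.INTER_CUBIC)
cv2.imwrite('pics/s1c.png',cv2.convertScaleAbs(c,alpha=1.4))
o=np.array([.5379,.0159]);ex=np.array([.9965,.0834]);ey=np.array([-.0834,.9965])
p=ctrl.get_obs()['ee_pos'];print(p,(p[:2]-o)@ex,(p[:2]-o)@ey)
E
```

```text
[ 0.45842393 -0.10422093  0.07830066] -0.08921598908196925 -0.11307220349008273
```

View pics/s1c.png

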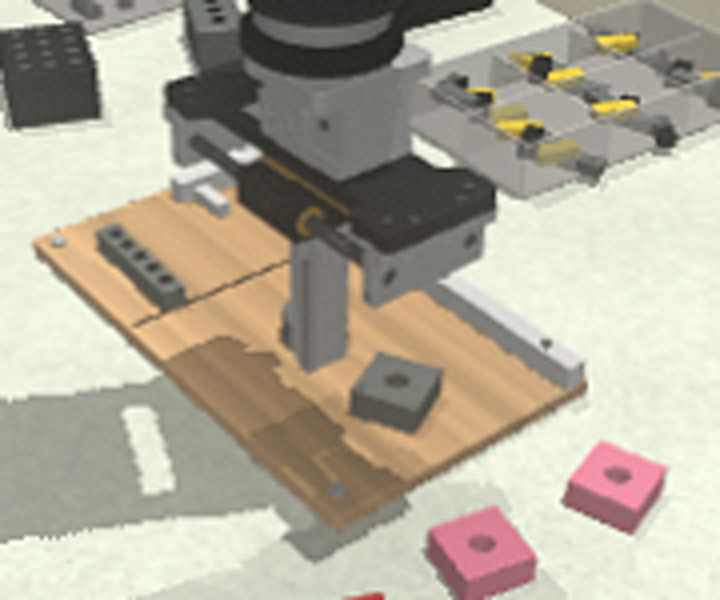

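The picture shows the closed fingers hanging about 55 mm above the board, behind the spacer at (395,390) and clear of the wheel. I lower the hand and start pushing.

Request:
apply_moves --deltas '[{"dp": [0,0.03,0],"roll": 0,"grip": 1},{"dp": [0,0.021,0],"roll": 0,"grip": 1},{"dp": [0,0,0],"roll": 0,"grip": 1},{"dp": [0,0,-0.008],"roll": 0,"grip": 1},{"dp": [0,0,-0.008],"roll": 0,"grip": 1},{"dp": [0,0,-0.006],"roll": 0,"grip": 1},{"dp": [0,0,-0.006],"roll": 0,"grip": 1},{"dp": [0,0,-0.006],"roll": 0,"grip": 1},{"dp": [0,0,-0.006],"roll": 0,"grip": 1},{"dp": [0,0,-0.006],"roll": 0,"grip": 1}]'

```text
time_s: 4.58
ee_pos: [0.5037, -0.1004, 0.0254]
eef_rot: [-1.571, -0.0, 1.654]
force: [0.0, 0.6, 0.7]
grip_width: 0.0003
```

Request:
apply_moves --deltas '[{"dp": [0,0,-0.006],"roll": 0,"grip": 1},{"dp": [0,0,-0.006],"roll": 0,"grip": 1},{"dp": [0,0,-0.006],"roll": 0,"grip": 1},{"dp": [0,0,-0.006],"roll": 0,"grip": 1},{"dp": [0,0,0],"roll": 0,"grip": 1}]'

```text
time_s: 5.2
ee_pos: [0.5276, -0.0984, 0.0254]
eef_rot: [-1.571, 0.0, 1.654]
force: [0.7, 0.3, 0.5]
grip_width: 0.0005
```

```bash
python3 - <<'E'
from h import *
b=snap('side','s2')
c=cv2.resize(b[130:280,180:360],(720,600),interpolation=cv2.INTER_CUBIC)
cv2.imwrite('pics/s2c.png',cv2.convertScaleAbs(c,alpha=1.4))
o=np.array([.5379,.0159]);ex=np.array([.9965,.0834]);ey=np.array([-.0834,.9965])
p=ctrl.get_obs()['ee_pos'];print(p,(p[:2]-o)@ex,(p[:2]-o)@ey)
E
```

```text
[ 0.52733821 -0.09839547  0.02538839] -0.020057064238106433 -0.11301457854620696
```

View pics/s2c.png

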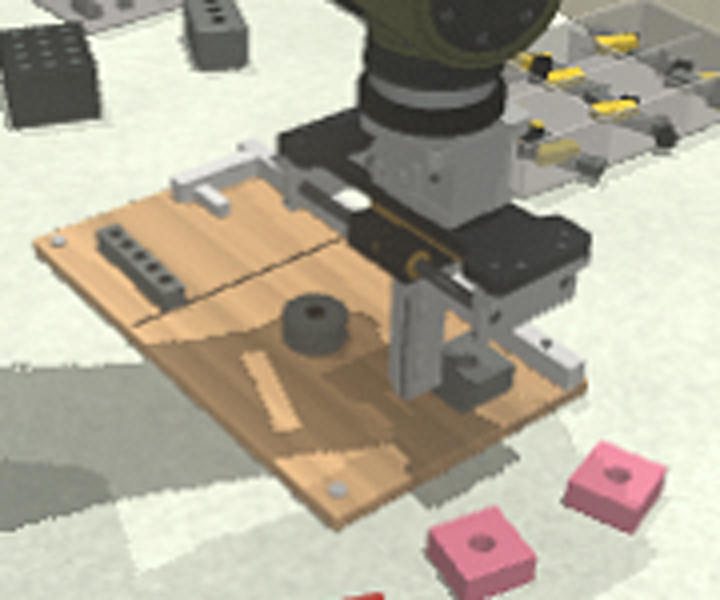

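The spacer is aligned on the pusher at (470,375), the wheel is untouched, and the rail is about 27 mm further on. I continue, then make small steps until the force rises.

Request:
apply_moves --deltas '[{"dp": [0,0,-0.006],"roll": 0,"grip": 1},{"dp": [0,0,-0.006],"roll": 0,"grip": 1},{"dp": [0,0,-0.006],"roll": 0,"grip": 1},{"dp": [0,0,-0.005],"roll": 0,"grip": 1},{"dp": [0,0,-0.002],"roll": 0,"grip": 1},{"dp": [0,0,0],"roll": 0,"grip": 1}]'

```text
time_s: 6.0
ee_pos: [0.5511, -0.0964, 0.0253]
eef_rot: [-1.567, -0.0, 1.654]
force: [-10.7, -1.3, 7.1]
grip_width: 0.0005
```

Request:
apply_moves --deltas '[{"dp": [0,0,-0.001],"roll": 0,"grip": 1},{"dp": [0,0,0],"roll": 0,"grip": 1}]'

```text
time_s: 6.25
ee_pos: [0.5511, -0.0964, 0.0253]
eef_rot: [-1.565, -0.001, 1.654]
force: [-18.0, -2.6, 14.7]
grip_width: 0.0005
```

Request:
apply_moves --deltas '[{"dp": [0,0,-0.001],"roll": 0,"grip": 1},{"dp": [0,0,0],"roll": 0,"grip": 1}]'

```text
time_s: 6.5
ee_pos: [0.5512, -0.0964, 0.0253]
eef_rot: [-1.563, -0.001, 1.654]
force: [-26.8, -2.2, 18.6]
grip_width: 0.0005
```

Request:
apply_moves --deltas '[{"dp": [0,0,0.004],"roll": 0,"grip": 1},{"dp": [0,0,0.01],"roll": 0,"grip": 1},{"dp": [0,-0.04,0.01],"roll": 0,"grip": 1},{"dp": [-0.025,-0.04,0],"roll": 0,"grip": 1},{"dp": [-0.025,0,0],"roll": 0,"grip": 1},{"dp": [0,0,0],"roll": 0.175,"grip": 1},{"dp": [0,0,0],"roll": 0.175,"grip": 1},{"dp": [0,0,0],"roll": 0.175,"grip": 1},{"dp": [0,0,0],"roll": 0.175,"grip": 1},{"dp": [0,0,0],"roll": 0.175,"grip": 1}]'

```text
time_s: 7.75
ee_pos: [0.5341, -0.148, 0.1054]
eef_rot: [-1.571, -0.0, 0.773]
force: [-0.1, 0.2, -1.0]
grip_width: 0.0005
```

Request:
apply_moves --deltas '[{"dp": [0,0,0],"roll": 0.174,"grip": 1},{"dp": [0,0,0],"roll": 0.174,"grip": 1},{"dp": [0,0,0],"roll": 0.174,"grip": 1},{"dp": [0,0,0],"roll": 0.174,"grip": 1},{"dp": [0,0,0],"roll": 0,"grip": 1},{"dp": [0,0,0],"roll": 0,"grip": 1}]'

```text
time_s: 8.5
ee_pos: [0.5343, -0.148, 0.1054]
eef_rot: [-1.571, -0.0, 0.087]
force: [0.2, -0.1, -0.4]
grip_width: 0.0005
```

```bash
python3 - <<'E'
from h import *
b=snap('side','s3');t=snap('top','t3')
c=cv2.resize(b[130:280,180:360],(720,600),interpolation=cv2.INTER_CUBIC)
c2=cv2.resize(t[140:260,190:350],(0,0),fx=3.75,fy=3.75)
cv2.imwrite('pics/s3c.png',cv2.convertScaleAbs(np.hstack([cv2.resize(c,(400,400)),cv2.resize(c2,(400,300))[:0].reshape(0,400,3) if 0 else cv2.copyMakeBorder(cv2.resize(c2,(400,300)),0,100,0,0,cv2.BORDER_CONSTANT)]),alpha=1.4))
o=np.array([.5379,.0159]);ex=np.array([.9965,.0834]);ey=np.array([-.0834,.9965])
q=ctrl.get_obs();p=q['ee_pos'];print(p,q['eef_rot'],(p[:2]-o)@ex,(p[:2]-o)@ey)
E
```

```text
[ 0.53436411 -0.14800456  0.10544464] [-1.57082970e+00 -7.68323534e-05  8.56028752e-02] -0.01719315210648288 -0.16303600423122974
```

View pics/s3c.png

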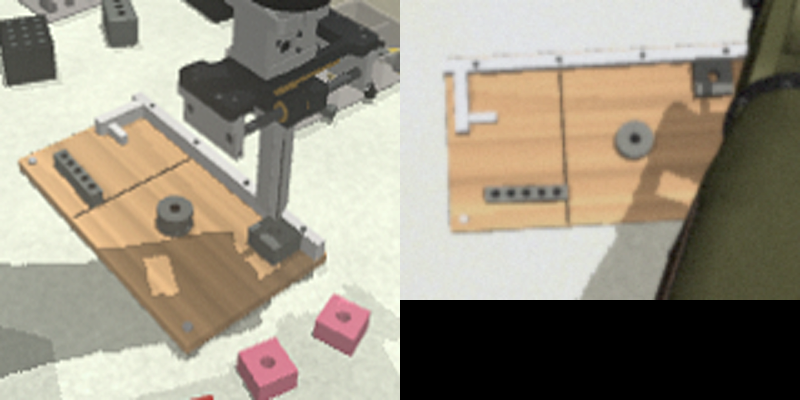

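The spacer lies flat against the rail at (713,77) in the top crop, well before the line, and the other parts are unmoved. I move behind its -y side and lower.

Request:
apply_moves --deltas '[{"dp": [0.025,0,0],"roll": 0,"grip": 1},{"dp": [0.021,0,0],"roll": 0,"grip": 1},{"dp": [0,0.03,0],"roll": 0,"grip": 1},{"dp": [0,0.03,0],"roll": 0,"grip": 1},{"dp": [0,0.02,0],"roll": 0,"grip": 1},{"dp": [0,0,0],"roll": 0,"grip": 1},{"dp": [0,0,0.008],"roll": 0,"grip": 1},{"dp": [0.0002,0,0.008],"roll": 0,"grip": 1},{"dp": [0.0002,0,0.006],"roll": 0,"grip": 1}]'

```text
time_s: 9.72
ee_pos: [0.5789, -0.1215, 0.0257]
eef_rot: [-1.571, -0.0, 0.084]
force: [-0.9, 0.4, 0.3]
grip_width: 0.0004
```

Request:
apply_moves --deltas '[{"dp": [0.0002,0,0.006],"roll": 0,"grip": 1},{"dp": [0.0002,0,0.006],"roll": 0,"grip": 1},{"dp": [0.0002,0,0.006],"roll": 0,"grip": 1},{"dp": [0.0002,0,0.006],"roll": 0,"grip": 1},{"dp": [0.0002,0,0.006],"roll": 0,"grip": 1},{"dp": [0.0002,0,0.006],"roll": 0,"grip": 1},{"dp": [0.0002,0,0.006],"roll": 0,"grip": 1},{"dp": [0.0002,0,0.006],"roll": 0,"grip": 1},{"dp": [0,0,0],"roll": 0,"grip": 1}]'

```text
time_s: 10.85
ee_pos: [0.5765, -0.0738, 0.0255]
eef_rot: [-1.571, -0.0, 0.084]
force: [-1.0, -1.1, -0.1]
grip_width: 0.0005
```

```bash
python3 - <<'E'
from h import *
b=snap('side','s4');t=snap('top','t4')
c=cv2.resize(b[130:280,180:360],(400,400),interpolation=cv2.INTER_CUBIC)
c2=cv2.copyMakeBorder(cv2.resize(t[140:260,190:350],(400,300)),0,100,0,0,cv2.BORDER_CONSTANT)
cv2.imwrite('pics/s4c.png',cv2.convertScaleAbs(np.hstack([c,c2]),alpha=1.4))
o=np.array([.5379,.0159]);ex=np.array([.9965,.0834]);ey=np.array([-.0834,.9965])
q=ctrl.get_obs();p=q['ee_pos'];print(p,q['eef_rot'],(p[:2]-o)@ex,(p[:2]-o)@ey)
E
```

```text
[ 0.57649554 -0.07427525  0.02548795] [-1.57081096e+00 -1.12794141e-04  8.30924413e-02] 0.030939840827277302 -0.09307850438773997
```

View pics/s4c.png

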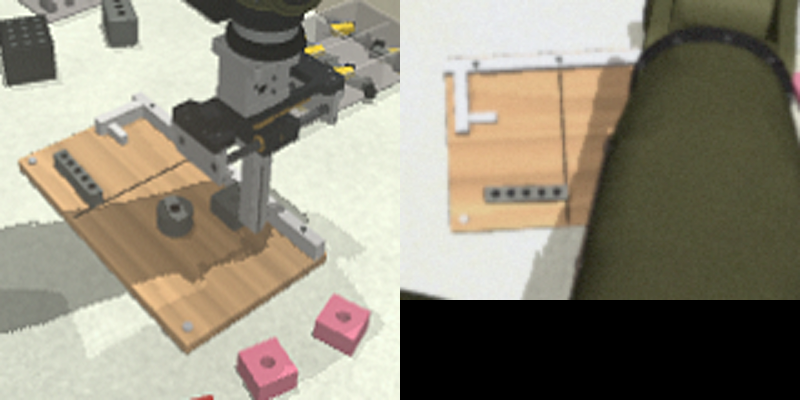

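The finger is behind the spacer, which is on the rail and moving along it. The wheel at (175,213) is clear. I continue with a slight bias toward the rail.

Request:
apply_moves --deltas '[{"dp": [0.0001,0,0.006],"roll": 0,"grip": 1},{"dp": [0.0001,0,0.006],"roll": 0,"grip": 1},{"dp": [0.0001,0,0.006],"roll": 0,"grip": 1},{"dp": [0.0001,0,0.006],"roll": 0,"grip": 1},{"dp": [0.0001,0,0.006],"roll": 0,"grip": 1},{"dp": [0.0001,0,0.006],"roll": 0,"grip": 1},{"dp": [0.0001,0,0.006],"roll": 0,"grip": 1},{"dp": [0.0001,0,0.006],"roll": 0,"grip": 1},{"dp": [0.0001,0,0.006],"roll": 0,"grip": 1},{"dp": [0.0001,0,0.006],"roll": 0,"grip": 1}]'

```text
time_s: 12.2
ee_pos: [0.5724, -0.014, 0.0255]
eef_rot: [-1.571, -0.0, 0.083]
force: [0.2, -0.5, 0.4]
grip_width: 0.0005
```

Request:
apply_moves --deltas '[{"dp": [0.0001,0,0.006],"roll": 0,"grip": 1},{"dp": [0.0001,0,0.006],"roll": 0,"grip": 1},{"dp": [0.0001,0,0.006],"roll": 0,"grip": 1},{"dp": [0.0001,0,0.006],"roll": 0,"grip": 1},{"dp": [0.0001,0,0.006],"roll": 0,"grip": 1},{"dp": [0.0001,0,0.006],"roll": 0,"grip": 1},{"dp": [0.0001,0,0.006],"roll": 0,"grip": 1},{"dp": [0.0001,0,0.006],"roll": 0,"grip": 1},{"dp": [0.0001,0,0.006],"roll": 0,"grip": 1}]'

```text
time_s: 13.32
ee_pos: [0.5688, 0.0399, 0.0254]
eef_rot: [-1.571, 0.0, 0.083]
force: [-0.1, -0.6, 0.5]
grip_width: 0.0005
```

```bash
python3 - <<'E'
from h import *
b=snap('side','s5');t=snap('top','t5')
c=cv2.resize(b[130:250,180:300],(600,600),interpolation=cv2.INTER_CUBIC)
cv2.imwrite('pics/s5c.png',cv2.convertScaleAbs(c,alpha=1.4))
o=np.array([.5379,.0159]);ex=np.array([.9965,.0834]);ey=np.array([-.0834,.9965])
q=ctrl.get_obs();p=q['ee_pos'];print(p,q['eef_rot'],q['force'],(p[:2]-o)@ex,(p[:2]-o)@ey)
E
```

```text
[0.56888773 0.0400892  0.02548715] [-1.57073121e+00 -1.46106432e-04  8.35470995e-02] [ 0.10468727 -0.83785816 -0.08108347] 0.03289665044690292 0.021520165221230188
```

View pics/s5c.png

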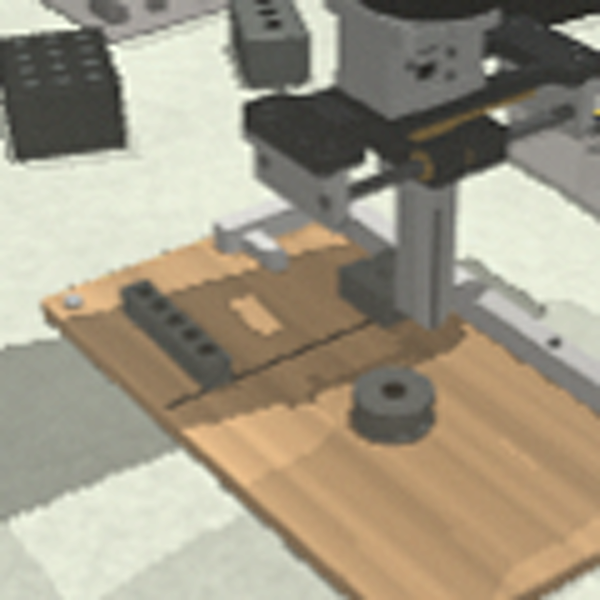

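The spacer is crossing the line, still at the rail and square to it. About 70 mm is left.

Request:
apply_moves --deltas '[{"dp": [0.0001,0,0.006],"roll": 0,"grip": 1},{"dp": [0.0001,0,0.006],"roll": 0,"grip": 1},{"dp": [0.0001,0,0.006],"roll": 0,"grip": 1},{"dp": [0.0001,0,0.006],"roll": 0,"grip": 1},{"dp": [0.0001,0,0.006],"roll": 0,"grip": 1},{"dp": [0.0001,0,0.006],"roll": 0,"grip": 1},{"dp": [0.0001,0,0.006],"roll": 0,"grip": 1},{"dp": [0.0001,0,0.006],"roll": 0,"grip": 1},{"dp": [0.0001,0,0.006],"roll": 0,"grip": 1},{"dp": [0.0001,0,0.006],"roll": 0,"grip": 1}]'

```text
time_s: 14.68
ee_pos: [0.5649, 0.0998, 0.0255]
eef_rot: [-1.571, -0.0, 0.083]
force: [0.5, 0.1, 0.1]
grip_width: 0.0003
```

Request:
apply_moves --deltas '[{"dp": [0.0001,0,0.003],"roll": 0,"grip": 1},{"dp": [0.0001,0,0.002],"roll": 0,"grip": 1},{"dp": [0,0,0.001],"roll": 0,"grip": 1},{"dp": [0,0,0],"roll": 0,"grip": 1}]'

```text
time_s: 15.18
ee_pos: [0.5646, 0.1054, 0.0255]
eef_rot: [-1.571, -0.0, 0.083]
force: [-0.1, 0.2, 0.1]
grip_width: 0.0008
```

Request:
apply_moves --deltas '[{"dp": [0,0,0.001],"roll": 0,"grip": 1},{"dp": [0,0,0.001],"roll": 0,"grip": 1},{"dp": [0,0,0],"roll": 0,"grip": 1}]'

```text
time_s: 15.55
ee_pos: [0.5645, 0.1074, 0.0255]
eef_rot: [-1.571, -0.0, 0.083]
force: [0.3, -0.1, 0.2]
grip_width: 0.0006
```

Request:
apply_moves --deltas '[{"dp": [0,0,0.001],"roll": 0,"grip": 1},{"dp": [0,0,0.001],"roll": 0,"grip": 1},{"dp": [0,0,0],"roll": 0,"grip": 1}]'

```text
time_s: 15.92
ee_pos: [0.5642, 0.1092, 0.0254]
eef_rot: [-1.571, 0.0, 0.083]
force: [-0.4, -2.1, -0.1]
grip_width: 0.0007
```

Request:
apply_moves --deltas '[{"dp": [0,0,0.001],"roll": 0,"grip": 1},{"dp": [0,0,0.001],"roll": 0,"grip": 1},{"dp": [0,0,0],"roll": 0,"grip": 1}]'

```text
time_s: 16.3
ee_pos: [0.5642, 0.1094, 0.0255]
eef_rot: [-1.573, 0.001, 0.083]
force: [-1.3, -15.4, 2.3]
grip_width: 0.0003
```

It is in contact with the stop. I drag it slightly toward the rail by friction, then withdraw and look.

Request:
apply_moves --deltas '[{"dp": [0.001,0,0],"roll": 0,"grip": 1},{"dp": [0.001,0,0],"roll": 0,"grip": 1},{"dp": [0,0,-0.003],"roll": 0,"grip": 1},{"dp": [0,0,-0.01],"roll": 0,"grip": 1},{"dp": [0,0,-0.02],"roll": 0,"grip": 1},{"dp": [0,-0.03,0],"roll": 0,"grip": 1},{"dp": [0,-0.05,0],"roll": 0,"grip": 1},{"dp": [0,-0.05,0],"roll": 0,"grip": 1},{"dp": [0,-0.05,0],"roll": 0,"grip": 1},{"dp": [0,0,-0.05],"roll": 0,"grip": 1}]'

```text
time_s: 17.55
ee_pos: [0.5743, 0.0291, 0.2097]
eef_rot: [-1.571, -0.007, 0.086]
force: [1.5, -1.0, -1.6]
grip_width: 0.0003
```

Request:
apply_moves --deltas '[{"dp": [0,0,-0.05],"roll": 0,"grip": 1},{"dp": [0,0,-0.05],"roll": 0,"grip": 1},{"dp": [0,0,-0.05],"roll": 0,"grip": 1},{"dp": [0,0,-0.05],"roll": 0,"grip": 1},{"dp": [0,0,0],"roll": 0,"grip": 1},{"dp": [0,0,0],"roll": 0,"grip": 1}]'

```text
time_s: 18.3
ee_pos: [0.5893, -0.1708, 0.2053]
eef_rot: [-1.57, 0.0, 0.082]
force: [0.3, 0.3, 0.2]
grip_width: 0.0006
```

```bash
python3 - <<'E'
from h import *
b=snap('side','s6');t=snap('top','t6')
c=cv2.resize(b[150:220,180:260],(400,350),interpolation=cv2.INTER_CUBIC)
c2=cv2.resize(t[155:211,200:264],(400,350),interpolation=cv2.INTER_CUBIC)
cv2.imwrite('pics/s6c.png',cv2.convertScaleAbs(np.hstack([c,c2]),alpha=1.5))
hsv=cv2.cvtColor(t,cv2.COLOR_BGR2HSV); g=((hsv[...,2]<110)&(hsv[...,1]<70)).astype(np.uint8); gm=np.zeros_like(g); gm[160:235,205:328]=g[160:235,205:328]
for k in cv2.findContours(gm,cv2.RETR_EXTERNAL,cv2.CHAIN_APPROX_NONE)[0]:
    if cv2.contourArea(k)<60: continue
    w=ray('top',k.reshape(-1,2),.03)[:,:2].astype(np.float32); print(cv2.boundingRect(k),cv2.minAreaRect(w*1000))
print(ctrl.get_obs()['ee_pos'])
E
```

```text
(224, 213, 33, 8) ((449.6727600097656, 91.17267608642578), (16.55400276184082, 84.19551849365234), 4.992809295654297)
(276, 189, 16, 15) ((508.2048645019531, -20.673337936401367), (36.476295471191406, 36.03493881225586), 64.21600341796875)
(217, 168, 22, 16) ((560.4154052734375, 128.31011962890625), (40.8402214050293, 56.27257537841797), 2.5747573375701904)
[ 0.58950408 -0.1697694   0.20555344]
```

View pics/s6c.png

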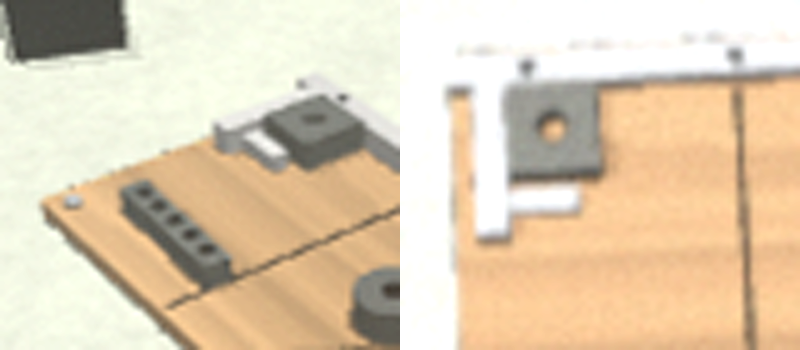

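The spacer is seated square in the corner: no gap is visible at the rail or the stop, and the lip gap is clear. The wheel and beam are where they were, and the hand is clear.

```bash
python3 -c "
from station import ctrl
print(ctrl.hand_in())"
```

```text
the job is handed in; nothing more can be done
None
```

The spacer is seated in the corner nest against both the rail and the end stop, and I handed the job in at about 18.4 s on the robot's clock.

- **Push to the rail:** with closed fingertips I pushed it square onto the rail at about jig y = -113 mm, well before the black line. The force rose to about 27 N along the push and 19 N upward when it met the rail.
- **Slide to the nest:** I pushed it along the rail, past the line, until it met the stop at about 15 N. Then I drew the hand back and up, clear of everything.

**Last checks:**
- The final pictures show the spacer square in the corner with no visible gap at the rail or the stop. The camera measures to about 2 mm, so a smaller gap could not be seen.
- The wheel and beam measured within 3 mm of where they started. I put that down to the mask, as the fingers never came near them.
- I made no numeric check of the parts off the board. The hand stayed well away from them, and the ones I could see in the pictures looked unmoved.
- The rail contact came about 3 mm earlier than my picture measurement predicted, so I relied on the contact force there.
- The final outline of the spacer read 41 x 56 mm, longer than its 40 mm. I think the mask merged it with the dark edge beside it, so I judged the seating from the picture and the contact forces.

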